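# Unhook the drained parts basket

### The job

The parts basket has finished draining: take it off the safety hook of its stand and set it upright in the blue drip tray, down flat on the tray's floor, and let go. Hold the basket by its handle bar, push the bar back against the sprung keeper until it comes out from under the hook's nose, and only then lift it off, so that the keeper springs shut behind it; do not touch the keeper with the gripper, do not drop the basket, and leave the tin, the jar and the spool standing round it where they are.

Things in the scene. Friction and masses are not known exactly. Their poses are not given: they have to be found in the camera images.
- stand: Fixed drain stand: dark base plate 125 x 80 x 8 mm, aluminium post behind (front face at x = +60 mm, 147 mm high), yellow hook 12 mm wide. Origin on the bench right under the hook's seat; x points from the hook's tip back to the post, z up; the hanging handle bar lies along its y.
- hook_seat (a point): Where the centre of the hanging bar rests, 135 mm above the stand's origin; axes as the stand's. From here: hook floor 4 mm below (underside 14 mm below, a pivot lug down to 23 mm below); hook tip 7 to 17 mm in front (-x). The basket's rim meets the lug if the bar is lifted 48 mm, so lift about 34 mm, then draw forward: with the bar 50 mm in front of the seat the basket is clear of the hook.
- hook_nose (a point): Rear end of the hook's nose (underside edge), which overhangs the bar: 5 mm behind (+x) and 8 mm above the seat; the nose is 10 mm thick. The bar (8 mm round) cannot go up until its centre is over 9 mm behind the seat; 13 mm leaves 4 mm to spare. Raised 22 mm above the seat the bar is above the nose. Axes as the stand's.
- keeper (a joint): Sprung steel keeper tongue, 4 mm thick, 9 mm wide, standing behind the bar and closing the gap to the nose; hinged 18 mm below and 8 mm behind the seat. 0 rad = shut (front face 6 mm behind the seat, 2 mm behind the bar); grows as its top swings back to the post, stop at 0.95. About 0.5 with the bar 13 mm back. Pushes on the bar with 2 to 5 N and shuts by itself.
- basket: Loose grey wire basket 50 x 96 mm, 34 mm high, with a rigid upright handle, about 0.14 kg; origin under the middle of its bottom, y along its long side, z up. At the start it hangs on the hook, axes along the stand's. The handle has two legs (5 mm round, at y = +-46.5 mm) and a round bar 8 mm thick along y, 105 mm above the basket's bottom.
- bar_middle (a point): Middle of the handle bar's length, on its centre line, 105 mm above the basket's bottom; this stretch lies in the hook. Axes as the basket's.
- grip_left (a point): Centre of the red grip sleeve on the handle bar's +y half: 12 mm wide (x), 12 mm high, 26 mm long (y), 28 mm from the bar's middle. Grasp from above across x.
- grip_right (a point): Centre of the like red grip sleeve on the -y half, 28 mm from the bar's middle.
- basket_bottom (a point): Centre of the underside of the basket; axes as the basket's.
- tray: Fixed blue drip tray, 74 x 120 mm outside, 66 x 112 mm inside, rim 14 mm high, floor 4 mm thick; origin on the bench under its centre, long side along its y. The basket goes in with its long side along the tray's (either way round), 8 mm to spare all round.
- tray_floor (a point): Centre of the tray's floor, top face; axes as the tray's.
- solder_tin: Loose round tin with a tan lid, 57 mm across, 28 mm high; bystander. Origin under its centre.
- polish_jar: Loose white jar with a black lid, 54 mm across, 50 mm high; bystander. Origin under its centre.
- wax_spool: Loose spool of green wax wire with wooden flanges, 44 mm across, 34 mm high; bystander. Origin under its centre.

How it is judged (in metres and radians):
On the way, in this order (a step that is already met when the one before it is completed fails the run):
1. the handle bar, still down in the hook, presses the keeper open (value of joint keeper above 0.25 rad and contact force between basket and keeper above 0.3 N and distance between bar_middle and hook_seat below 0.03 m), for 0.05 s.
2. the bar is lifted above the hook's nose and the keeper has sprung shut (z of bar_middle in the frame of hook_seat above 0.02 m and value of joint keeper below 0.1 rad), for 0.1 s.
At the end, for the whole second after the job is handed in: The basket stands upright (within 0.08 rad) and still inside the tray's rim, its bottom's centre within 12 mm of the floor's centre along each side and within 4 mm of the floor in height; the keeper is shut (below 0.1 rad) (x of basket_bottom in the frame of tray_floor between -0.012 and 0.012 m and y of basket_bottom in the frame of tray_floor between -0.012 and 0.012 m and z of basket_bottom in the frame of tray_floor below 0.004 m and angle between basket's own z axis and vertical below 0.08 rad and contact force between basket and tray above 0.3 N and value of joint keeper below 0.1 rad and linear speed of basket below 0.02 m/s); the robot touches nothing.
It fails at once if the gripper presses on the keeper (contact force between the fingers and keeper above 0.5 N).
It fails at once if the basket is let go in the air, away from the hook and over 25 mm above the tray's floor (contact force between the fingers and basket below 0.05 N and distance between bar_middle and hook_seat above 0.04 m and z of basket_bottom in the frame of tray_floor above 0.025 m).
It fails at once if the tin, the jar or the spool is moved by more than 15 mm (distance of any of solder_tin, polish_jar, wax_spool from where it was at the start of the episode above 0.015 m).
It also fails if it takes over 45 s, if anything falls off the work surface, if the arm or the gripper's body presses on something with over 40 N, if the wrist force passes 120 N, or if a joint passes its speed limit or range.

### The arm

A 6-joint arm with a two-finger parallel gripper is mounted at the origin on a cart in front of the work surface, level with it; the furniture and walls round the work are solid. World frame = base frame: x ahead of the robot, y to its left, z up, the work surface at z = 0. Lengths are in m, angles in degrees, forces in N, time in s.
With the tool pointing down it reaches from about 0.3 to 0.75 m from the base axis. Payload 8.5 kg.
Tool frame: the origin (TCP) lies between the finger pads; the fingertips stand 22 mm ahead of it and the grasp point (between the pads) lies 3 mm ahead of it (env.nose_length is the distance from the TCP to the fingertips, in m); z points along the fingers, x is the direction in which the jaws open and shut, and the axes are right-handed (so a half turn about z gives the same grasp; the last joint's range is limited). The gripper opens to 85 mm and grips with 20 to 120 N. Pads are 22 mm wide; open, the fingers measure 114 mm over their backs; the gripper's body (76 mm by 85 mm) begins 54 mm behind the grasp point. The pads swing forward as they close: fully open they stand 13 mm farther back than shut.
Start: joints at [62.493, 21.807, 74.336, -0, 83.858, -12.336], TCP at [0.144, 0.531, 0.253] pointing down, gripper open.
Joint ranges: [-178.18, 178.18], [-50.72, 133.34], [12.68, 142.11], [-81.47, 261.47], [9.98, 163.14], [-165.26, 165.26]. Speed limits (degrees/s): [136.94, 136.94, 180, 180, 180, 180].

### API

Orientations are given as a 3x3 rotation matrix whose columns are the frame's x, y, z axes.
In Python, from rig import env gives the robot as it stands.
- The arm moves only by the tool arm_command, never from a script. Its argument "steps" is a list of rows, each an object with "delta_pos": the shift along the world's x, y, z in mm, a list of three; "dr": the turn, a rotation vector about the world's x, y, z in degrees, a list of three. In form: [{"delta_pos": [dx, dy, dz], "dr": [wx, wy, wz]}, ...]. A call has 1 to 20 rows; each row shifts and turns the commanded pose from where the row before left it; what a row does not reach is not made up. A row lasts 1/10 s, in which the tool goes at most 50 mm and 8.59 degrees, less where a joint would pass 70% of its speed; a pose out of reach is approached as far as the arm can. A call with a gripper value outside its range is refused whole. "grip" is the opening, from 0 (shut) to 1 (fully open), set as the call begins (left out, the last holds). The fingers move at their own pace and stop on an object; "squeeze" is the grip in N (left out, the last holds). Time passes only in rows, so rows that do not move let the fingers close. It gives the time, the measured TCP pose, the force and the opening at its end, in the units of the state.
- env.observe(): the state, without advancing time (a new reading comes with each control period).
- env.get_image(name): name is "scene" or "side" or "wrist"; returns the picture (420x560x3 uint8, blue, green, red); there is no depth.
- env.get_calibration(name): a dict with "fx", "fy", "cx", "cy" (pixels), "view" (4x4, takes a point from world to camera coordinates). Camera axes: x right, y up, looking along -z (the intrinsics and any distortion apply to the point x, -y, -z); pixel columns grow to the right and rows downward; lengths in m; the calibration is good to about 2 mm. A picture is of the moment at which its call begins: read the wrist's pose just before it. get_calibration takes no time and is no camera call; for the wrist camera it gives the pose at the moment of the call.
- env.close_job(): hands the job in, once; it reports no verdict.
The state is a dict: "time_s": time; "q": joint angles; "qvel": joint speeds; "joint_efforts": joint torques, N m; "position": TCP position; "tool_rot": TCP orientation; "ft_force": force on the tool from outside, world axes, zero at the start; "wrist_torque": the same for the moment, N m; "grip_width": finger opening in m.
Only numpy, scipy, OpenCV 4.12 (cv2) and the standard library are available. Lean on these libraries where they do the work, as an engineer would, in place of code of your own. Each camera call takes 0.05 s, during which the arm holds its last target. There are 200 camera calls.

## Working session

There is one attempt and no reset: what is moved stays moved. The work goes in short steps, Python scripts to look and compute and a tool call to move; the robot and the scene stay as the last step left them, time stands still between calls to the robot, and variables do not carry over. Pictures are saved under pics/ and viewed, about 8 in all and at most 12, crops included, and the job is handed in when it is done.

Besides the shell and the picture viewer there is one more tool, called as name(argument=value, ...), one argument or row to a line, values as JSON. arm_command: Moves the arm, as the interface text tells. Its arguments: {"type":"object","properties":{"steps":{"type":"array"},"grip":{"type":"number"},"squeeze":{"type":"number"}},"required":["steps"]}

```bash
ls; mkdir -p pics; python3 - <<'E'
from rig import env
import cv2,numpy as np
o=env.observe();print(o)
a=env.get_image("scene");b=env.get_image("side")
cv2.imwrite("pics/scene0.png",a);cv2.imwrite("pics/side0.png",b)
for n in("scene","side","wrist"):print(n,env.get_calibration(n))
E
```

```text
pics
{'time_s': 0.0, 'q': array([ 6.24931394e+01,  2.18408143e+01,  7.43850946e+01,  1.58426980e-03,
        8.38580703e+01, -1.23349140e+01]), 'qvel': array([-0.0113215 ,  0.12919077, -0.03299404,  0.10041175,  0.00308498,
        0.01989635]), 'joint_efforts': array([ 1.18275660e-03, -4.48470175e+01, -2.31277335e+01, -1.34250613e-04,
        4.76655303e-03,  1.07404210e-05]), 'position': array([0.143808  , 0.53059482, 0.2527114 ]), 'tool_rot': array([[ 2.61719025e-01,  9.65143854e-01, -7.01330949e-04],
       [ 9.65143056e-01, -2.61719744e-01, -1.28732523e-03],
       [-1.42600619e-03, -3.39967191e-04, -9.99998925e-01]]), 'ft_force': array([-0.50717519,  0.10499673,  0.27509097]), 'wrist_torque': array([ 0.00835215, -0.00576005, -0.00641138]), 'grip_width': 0.08556033679225016}
scene {'fx': 398.57833484372713, 'fy': 398.57833484372713, 'cx': 278.7176687033001, 'cy': 209.7649681679156, 'view': array([[ 0.67409334, -0.73862421, -0.00569531, -0.39901756],
       [ 0.5330487 ,  0.4811117 ,  0.69598177, -0.34949287],
       [-0.5113289 , -0.47219255,  0.71803687, -0.71121189],
       [ 0.        ,  0.        ,  0.        ,  1.        ]])}
side {'fx': 395.39981964960185, 'fy': 395.39981964960185, 'cx': 280.50550579343684, 'cy': 201.93144953240738, 'view': array([[ 0.86461276, -0.50216064, -0.01671743, -0.52019964],
       [ 0.30984171,  0.50669752,  0.80452206, -0.21246337],
       [-0.39552863, -0.70077979,  0.59368745, -0.71885105],
       [ 0.        ,  0.        ,  0.        ,  1.        ]])}
wrist {'fx': 303.97089069163263, 'fy': 303.97089069163263, 'cx': 276.9604139998821, 'cy': 208.16304791767607, 'view': array([[ 0.26126811,  0.96526574, -0.00101443, -0.54845526],
       [-0.92899724,  0.25116568, -0.27180863,  0.03629292],
       [-0.26211277,  0.07195733,  0.96235079, -0.37803093],
       [ 0.        ,  0.        ,  0.        ,  1.        ]])}
```

View pics/scene0.png

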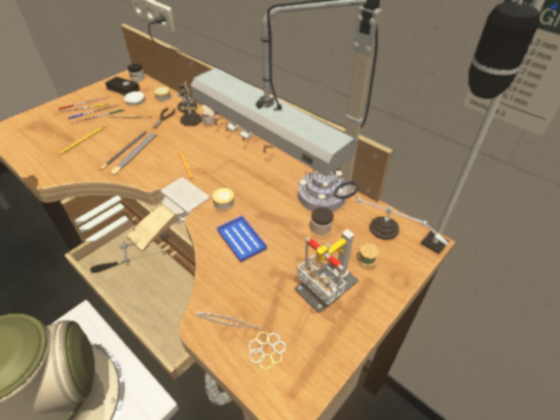

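View pics/side0.png

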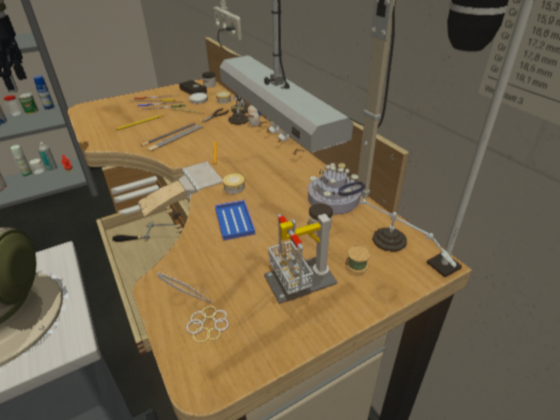

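The scene view shows the tray at about (242,239) and the basket on its hook at about (323,265), with red sleeves near (313,243) and (333,262). The jar is at (322,220), the spool at (368,255) and the tin at (223,198). The side view agrees: tray (235,220), sleeves near (283,220) and (296,240). Next I'll triangulate these.

```bash
cat > h.py <<'E'
import cv2,numpy as np
def ray(c,uv):
    R=c["view"][:3,:3];t=c["view"][:3,3]
    d=R.T@np.array([(uv[0]-c["cx"])/c["fx"],-(uv[1]-c["cy"])/c["fy"],-1.])
    return -R.T@t,d/np.linalg.norm(d)
def plane(c,uv,z):
    o,d=ray(c,uv);return o+d*(z-o[2])/d[2]
def tri(rs):
    A=sum(np.eye(3)-np.outer(d,d) for o,d in rs);b=sum((np.eye(3)-np.outer(d,d))@o for o,d in rs)
    p=np.linalg.solve(A,b);return p,[np.linalg.norm((np.eye(3)-np.outer(d,d))@(p-o)) for o,d in rs]
def proj(c,p):
    q=c["view"][:3,:3]@p+c["view"][:3,3];return np.array([c["cx"]+c["fx"]*q[0]/-q[2],c["cy"]+c["fy"]*q[1]/q[2]])
def mask(im,lo,hi,roi=None):
    h=cv2.cvtColor(im,cv2.COLOR_BGR2HSV)
    m=cv2.inRange(h,lo,hi) if lo[0]<=hi[0] else cv2.inRange(h,(0,)+lo[1:],hi)|cv2.inRange(h,lo,(179,)+hi[1:])
    if roi is not None:
        k=np.zeros_like(m);k[roi[1]:roi[3],roi[0]:roi[2]]=1;m=m*k
    return m
def blobs(m,amin=15):
    n,l,s,c=cv2.connectedComponentsWithStats(m)
    return [(c[i].round(1),s[i]) for i in range(1,n) if s[i][4]>=amin]
E
python3 - <<'E'
from rig import env
from h import *
roi={"scene":(200,200,380,310),"side":(200,190,350,300)}
for n in roi:
    im=cv2.imread(f"pics/{n}0.png");c=env.get_calibration(n)
    print(n,"red",blobs(mask(im,(172,140,90),(6,255,255),roi[n]),8))
    print("yellow",blobs(mask(im,(22,170,120),(34,255,255),roi[n]),8))
    m=mask(im,(105,130,50),(130,255,255),roi[n]);b=max(cv2.findContours(m,0,2)[0],key=cv2.contourArea)
    r=cv2.minAreaRect(b);P=np.array([plane(c,p[0],.010)[:2] for p in b],np.float32)
    print("tray world",cv2.minAreaRect(P), "area",cv2.contourArea(b))
# crops
a=cv2.imread("pics/scene0.png")[215:315,270:390];b=cv2.imread("pics/side0.png")[195:295,240:360]
cv2.imwrite("pics/c0.png",np.hstack([cv2.resize(x,(400,333),interpolation=cv2.INTER_CUBIC) for x in(a,b)]))
E
```

```text
scene red [(array([313. , 243.5]), array([308, 239,  11,  10,  57], dtype=int32)), (array([333.8, 261.2]), array([328, 256,  13,  11,  77], dtype=int32))]
yellow [(array([336.4, 245.3]), array([329, 239,  17,  15, 107], dtype=int32)), (array([321.9, 249.4]), array([317, 245,  10,   9,  54], dtype=int32))]
tray world ((0.48797789216041565, 0.029797889292240143), (0.10966391116380692, 0.06523702293634415), 75.95930480957031) area 876.0
side red [(array([281.6, 218.7]), array([279, 216,   7,   6,  30], dtype=int32)), (array([295.4, 239.6]), array([291, 235,  10,  11,  60], dtype=int32))]
yellow [(array([285.5, 229.2]), array([280, 221,  13,  19, 151], dtype=int32)), (array([308.7, 229.9]), array([295, 223,  26,  19, 225], dtype=int32))]
tray world ((0.49099546670913696, 0.027553275227546692), (0.11621097475290298, 0.07072830200195312), 76.02826690673828) area 851.5
```

View pics/c0.png

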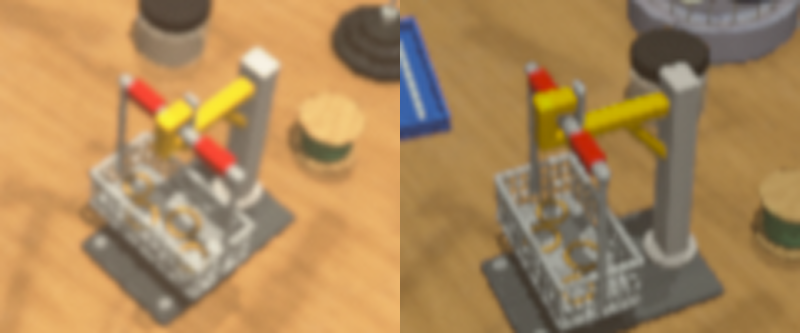

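The crop shows both red sleeves on the bar, the yellow nose over its middle, and the post behind it. In the side view the far sleeve is partly hidden by the hook.

```bash
python3 - <<'E'
from rig import env
from h import *
cs=env.get_calibration("scene");cd=env.get_calibration("side")
P=[]
for u,v in(((313,243.5),(281.6,218.7)),((333.8,261.2),(295.4,239.6))):
    p,e=tri([ray(cs,u),ray(cd,v)]);print("tri",p.round(4),np.round(e,4));P.append(p)
    print(" scene@.135",plane(cs,u,.135).round(4)," side",plane(cd,v,.135).round(4))
for n,c,pts in(("scene",cs,((313,243.5),(333.8,261.2))),("side",cd,((281.6,218.7),(295.4,239.6)))):
    a,b=[plane(c,p,.136) for p in pts];d=(a-b)[:2];print(n,"sep",np.linalg.norm(d),"yaw of y",np.degrees(np.arctan2(d[1],d[0])),(a+b)/2)
# post top in crops (scene approx (261,62)/3.33+(270,215)), side (681,77)->
ps=(270+261/3.333,215+62/3.333);pd=(240+(681-400)/3.333,195+77/3.333)
p,e=tri([ray(cs,ps),ray(cd,pd)]);print("post top",p,e, plane(cs,ps,.147))
for nm,u,z in(("jar",(322,213),.05),("tin",(223,194),.028),("spool",(369,249),.034)):print(nm,plane(cs,u,z).round(3))
E
```

```text
tri [ 0.506  -0.1721  0.1389] [0.001 0.001]
 scene@.135 [ 0.5074 -0.1706  0.135 ]  side [ 0.5095 -0.1671  0.135 ]
tri [ 0.5021 -0.2265  0.1326] [0.0003 0.0003]
 scene@.135 [ 0.5001 -0.2275  0.135 ]  side [ 0.501  -0.2286  0.135 ]
scene sep 0.057317062854988055 yaw of y 82.72502173321655 [ 0.50308398 -0.19946499  0.136     ]
side sep 0.06193035101334653 yaw of y 82.09151337234152 [ 0.50464208 -0.19887726  0.136     ]
post top [ 0.57538959 -0.20785528  0.13628578] [np.float64(0.0005507547233185533), np.float64(0.0005507547233185613)] [ 0.56627869 -0.21244428  0.147     ]
jar [ 0.654 -0.086  0.05 ]
tin [0.551 0.161 0.028]
spool [ 0.649 -0.228  0.034]
```

```bash
python3 - <<'E'
from rig import env
from h import *
cs=env.get_calibration("scene");cd=env.get_calibration("side")
for nm,u,v in(("shade",(500,55),(478,20)),("pole base",(435,240),(445,263)),("armlamp",(265,15),(277,20)),("pole2top",(370,10),(385,5))):
    print(nm,*tri([ray(cs,u),ray(cd,v)]))
E
```

```text
shade [ 0.72744061 -0.31366971  0.479454  ] [np.float64(0.009502090373612836), np.float64(0.00950209037361296)]
pole base [ 0.80832126 -0.31997554 -0.00215762] [np.float64(0.00012519084222495022), np.float64(0.0001251908422249035)]
armlamp [0.70012949 0.14768678 0.41755229] [np.float64(0.024304303046699935), np.float64(0.02430430304669987)]
pole2top [ 0.84487118 -0.01786796  0.44259135] [np.float64(0.009587639629296407), np.float64(0.009587639629296306)]
```

arm_command(
  steps=[
    {"delta_pos": [18, -35, 1], "dr": [0, 0, -4.1]},
    {"delta_pos": [18, -35, 1], "dr": [0, 0, -4.1]},
    {"delta_pos": [18, -35, 1], "dr": [0, 0, -4.1]},
    {"delta_pos": [18, -35, 1], "dr": [0, 0, -4.1]},
    {"delta_pos": [18, -35, 1], "dr": [0, 0, -4.1]},
    {"delta_pos": [18, -35, 1], "dr": [0, 0, -4.1]},
    {"delta_pos": [18, -35, 1], "dr": [0, 0, -4.1]},
    {"delta_pos": [18, -35, 1], "dr": [0, 0, -4.1]},
    {"delta_pos": [18, -35, 1], "dr": [0, 0, -4.1]},
    {"delta_pos": [18, -35, 1], "dr": [0, 0, -4.1]},
    {"delta_pos": [18, -35, 1], "dr": [0, 0, -4.1]},
    {"delta_pos": [18, -35, 1], "dr": [0, 0, -4.1]},
    {"delta_pos": [18, -35, 1], "dr": [0, 0, -4.1]},
    {"delta_pos": [18, -35, 1], "dr": [0, 0, -4.1]},
    {"delta_pos": [18, -35, 1], "dr": [0, 0, -4.1]},
    {"delta_pos": [18, -35, 1], "dr": [0, 0, -4.1]},
    {"delta_pos": [18, -35, 1], "dr": [0, 0, -4.1]},
    {"delta_pos": [18, -35, 1], "dr": [0, 0, -4.1]},
    {"delta_pos": [18, -35, 1], "dr": [0, 0, -4.1]},
    {"delta_pos": [20, -36, 0], "dr": [0, 0, -4.6]},
  ],
  grip=0.5,
)

```text
time_s: 2.1
position: [0.5063, -0.1717, 0.2722]
tool_rot: [[0.991, -0.137, -0.0], [-0.137, -0.991, 0.0], [-0.0, -0.0, -1.0]]
ft_force: [0.2, 0.0, 0.4]
grip_width: 0.0422
```

arm_command(
  steps=[
    {"delta_pos": [0, 0, 0], "dr": [0, 0, 0]},
    {"delta_pos": [0, 0, 0], "dr": [0, 0, 0]},
    {"delta_pos": [0, 0, 0], "dr": [0, 0, 0]},
  ],
)

```text
time_s: 2.4
position: [0.5055, -0.1694, 0.2722]
tool_rot: [[0.991, -0.132, -0.001], [-0.132, -0.991, 0.001], [-0.001, -0.0, -1.0]]
ft_force: [-0.1, -0.2, -0.1]
grip_width: 0.0429
```

```bash
python3 - <<'E'
from rig import env
from h import *
c=env.get_calibration("wrist");o=env.observe();im=env.get_image("wrist");cv2.imwrite("pics/w1.png",im)
import pickle;pickle.dump(c,open("pics/w1.pkl","wb"))
print(o["time_s"],o["position"],o["tool_rot"].round(3),o["grip_width"])
print("cam",-c["view"][:3,:3].T@c["view"][:3,3])
B=blobs(mask(im,(172,140,70),(6,255,255)),60)
for b in B:print("red",b,plane(c,b[0],.141))
E
```

```text
2.4 [ 0.5055298  -0.16937594  0.27224175] [[ 0.991 -0.132 -0.001]
 [-0.132 -0.991  0.001]
 [-0.001 -0.    -1.   ]] 0.042932814646899284
cam [ 0.51556194 -0.10224011  0.3925635 ]
red (array([280.7, 209.9]), array([274, 196,  14,  28, 337], dtype=int32)) [ 0.50879332 -0.17468512  0.141     ]
red (array([280.5, 268. ]), array([275, 256,  12,  25, 265], dtype=int32)) [ 0.50152643 -0.22928283  0.141     ]
```

View pics/w1.png

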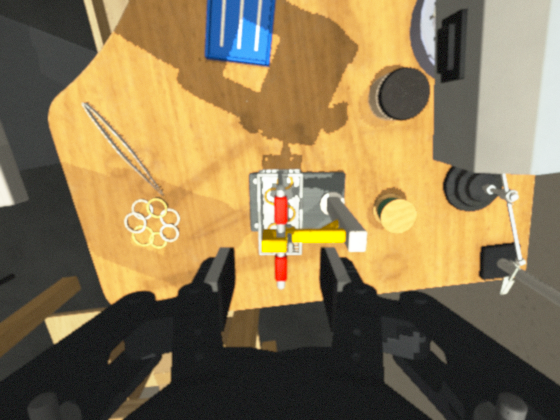

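The wrist view shows both sleeves in line at x≈281, centred at rows 210 and 268. The yellow nose is between them and the jaws are centred on the bar. Yaw is 82.4° with 55 mm separation (56 expected), which matches the tool's yaw. Now I'll descend on the left sleeve.

arm_command(
  steps=[
    {"delta_pos": [2, -4, -14], "dr": [0, 0, 0]},
    {"delta_pos": [0, 0, -20], "dr": [0, 0, 0]},
    {"delta_pos": [0, 0, -20], "dr": [0, 0, 0]},
    {"delta_pos": [0, 0, -20], "dr": [0, 0, 0]},
    {"delta_pos": [0, 0, -12], "dr": [0, 0, 0]},
    {"delta_pos": [0, 0, -12], "dr": [0, 0, 0]},
    {"delta_pos": [0, 0, -12], "dr": [0, 0, 0]},
    {"delta_pos": [0, 0, -12], "dr": [0, 0, 0]},
    {"delta_pos": [0, 0, -12], "dr": [0, 0, 0]},
    {"delta_pos": [0, 0, 0], "dr": [0, 0, 0]},
    {"delta_pos": [0, 0, 0], "dr": [0, 0, 0]},
  ],
)

```text
time_s: 3.55
position: [0.508, -0.1737, 0.1389]
tool_rot: [[0.991, -0.133, 0.0], [-0.133, -0.991, -0.0], [0.0, 0.0, -1.0]]
ft_force: [1.1, -0.4, 0.3]
grip_width: 0.0425
```

```bash
python3 - <<'E'
from rig import env
from h import *
c=env.get_calibration("wrist");im=env.get_image("wrist")
a=env.get_image("side")[140:300,220:380];b=env.get_image("scene")[160:320,240:400]
cv2.imwrite("pics/w2.png",np.hstack([cv2.resize(im[150:410,150:410],(400,400)),cv2.resize(a,(400,400))]))
E
```

```text
(no output)
```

View pics/w2.png

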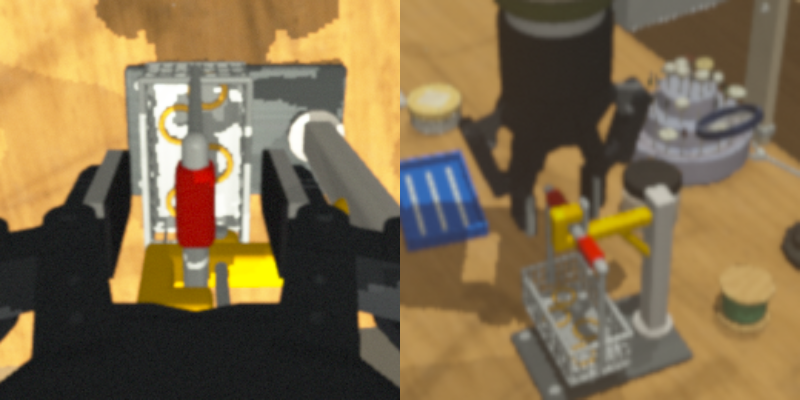

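The sleeve, at crop (195,205), sits between the open pads, slightly left of the middle. The fingers are clear of the hook and post. Closing the gripper.

arm_command(
  steps=[
    {"delta_pos": [0, 0, 0], "dr": [0, 0, 0]},
    {"delta_pos": [0, 0, 0], "dr": [0, 0, 0]},
    {"delta_pos": [0, 0, 0], "dr": [0, 0, 0]},
    {"delta_pos": [0, 0, 0], "dr": [0, 0, 0]},
    {"delta_pos": [0, 0, 0], "dr": [0, 0, 0]},
    {"delta_pos": [0, 0, 0], "dr": [0, 0, 0]},
  ],
  grip=0,
  squeeze=80,
)

```text
time_s: 4.3
position: [0.508, -0.1743, 0.1386]
tool_rot: [[0.991, -0.134, 0.0], [-0.134, -0.991, -0.0], [0.0, 0.0, -1.0]]
ft_force: [-1.6, 0.8, 3.9]
grip_width: 0.0103
```

```bash
python3 - <<'E'
from rig import env
from h import *
o=env.observe();print(o["grip_width"],o["position"],o["ft_force"].round(1),o["wrist_torque"].round(2))
cs=env.get_calibration("scene");cd=env.get_calibration("side")
a=mask(env.get_image("scene"),(172,140,90),(6,255,255),(300,230,360,290));b=mask(env.get_image("side"),(172,140,90),(6,255,255),(270,205,330,270))
print(blobs(a,8),blobs(b,8))
E
```

```text
0.010327270937628974 [ 0.50798129 -0.17425     0.13855196] [-1.6  0.8  3.9] [-0.03  0.14 -0.06]
[(array([316.8, 245.1]), array([316, 244,   3,   4,   9], dtype=int32)), (array([333.9, 261.4]), array([328, 257,  13,  10,  75], dtype=int32))] [(array([283.8, 218.7]), array([283, 217,   3,   4,  10], dtype=int32)), (array([295.3, 239.7]), array([291, 235,  10,  12,  60], dtype=int32))]
```

arm_command(
  steps=[
    {"delta_pos": [0, 0, 1], "dr": [0, 0, 0]},
    {"delta_pos": [2, -0.3, 0], "dr": [0, 0, 0]},
    {"delta_pos": [2, -0.3, 0], "dr": [0, 0, 0]},
    {"delta_pos": [2, -0.3, 0], "dr": [0, 0, 0]},
    {"delta_pos": [2, -0.3, 0], "dr": [0, 0, 0]},
    {"delta_pos": [2, -0.3, 0], "dr": [0, 0, 0]},
    {"delta_pos": [2, -0.3, 0], "dr": [0, 0, 0]},
    {"delta_pos": [1, 0, 0], "dr": [0, 0, 0]},
    {"delta_pos": [0, 0, 0], "dr": [0, 0, 0]},
    {"delta_pos": [0, 0, 0], "dr": [0, 0, 0]},
  ],
)

```text
time_s: 5.4
position: [0.5209, -0.176, 0.1393]
tool_rot: [[0.991, -0.133, -0.0], [-0.133, -0.991, -0.0], [0.0, 0.0, -1.0]]
ft_force: [-4.2, 0.4, -1.2]
grip_width: 0.0106
```

```bash
python3 - <<'E'
from rig import env
from h import *
o=env.observe();print(o["grip_width"],o["position"],o["ft_force"].round(1),o["wrist_torque"].round(2))
im=env.get_image("wrist");a=env.get_image("side");s=env.get_image("scene")
cs=env.get_calibration("scene");cd=env.get_calibration("side")
A=blobs(mask(s,(172,140,90),(6,255,255),(300,230,380,290)),8);B=blobs(mask(a,(172,140,90),(6,255,255),(270,205,340,270)),8)
print(A,B);u=max(A,key=lambda t:t[1][4])[0];v=max(B,key=lambda t:t[1][4])[0]
print("right sleeve",tri([ray(cs,u),ray(cd,v)]),plane(cs,u,.136),plane(cd,v,.136))
cv2.imwrite("pics/w3.png",np.hstack([cv2.resize(im[150:410,150:410],(400,400)),cv2.resize(a[170:290,250:370],(400,400),interpolation=cv2.INTER_CUBIC)]))
E
```

```text
0.010573318164630328 [ 0.5209346  -0.17600603  0.13932072] [-4.2  0.4 -1.2] [ 0.07  0.64 -0.09]
[(array([321.9, 241.7]), array([321, 240,   3,   4,   9], dtype=int32)), (array([338.6, 257.5]), array([333, 253,  12,  11,  78], dtype=int32))] [(array([291.6, 218.3]), array([290, 215,   5,   7,  18], dtype=int32)), (array([302.1, 237.4]), array([298, 232,  10,  13,  64], dtype=int32))]
right sleeve (array([ 0.51461984, -0.22842522,  0.1334706 ]), [np.float64(0.0001309610990950375), np.float64(0.00013096109909507695)]) [ 0.51273166 -0.229423    0.136     ] [ 0.51319897 -0.23072348  0.136     ]
```

View pics/w3.png

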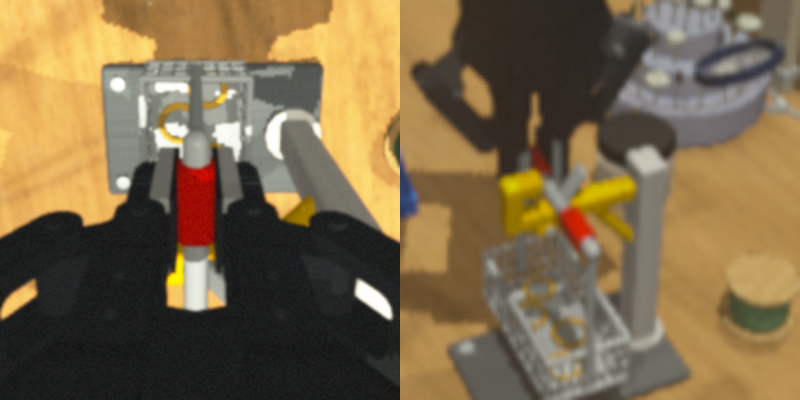

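The bar has moved about 12.7 mm back. The keeper at crop (565,185) leans toward the post, and the 4 N reaction fits the spring. I'll add 1 mm and start lifting gently.

arm_command(
  steps=[
    {"delta_pos": [1, 0, 0], "dr": [0, 0, 0]},
    {"delta_pos": [0, 0, 2], "dr": [0, 0, 0]},
    {"delta_pos": [0, 0, 2], "dr": [0, 0, 0]},
    {"delta_pos": [0, 0, 2], "dr": [0, 0, 0]},
    {"delta_pos": [0, 0, 2], "dr": [0, 0, 0]},
    {"delta_pos": [0, 0, 0], "dr": [0, 0, 0]},
  ],
)

```text
time_s: 6.15
position: [0.5223, -0.1761, 0.1478]
tool_rot: [[0.991, -0.133, 0.001], [-0.133, -0.991, -0.001], [0.001, 0.0, -1.0]]
ft_force: [-1.5, 0.1, 1.2]
grip_width: 0.0101
```

No jam: the vertical force stays near the basket's weight. Lifting to about +33 mm.

arm_command(
  steps=[
    {"delta_pos": [0, 0, 4], "dr": [0, 0, 0]},
    {"delta_pos": [0, 0, 5], "dr": [0, 0, 0]},
    {"delta_pos": [0, 0, 5], "dr": [0, 0, 0]},
    {"delta_pos": [0, 0, 5], "dr": [0, 0, 0]},
    {"delta_pos": [0, 0, 5], "dr": [0, 0, 0]},
    {"delta_pos": [0, 0, 0], "dr": [0, 0, 0]},
    {"delta_pos": [0, 0, 0], "dr": [0, 0, 0]},
    {"delta_pos": [0, 0, 0], "dr": [0, 0, 0]},
  ],
)

```text
time_s: 6.95
position: [0.5219, -0.1759, 0.1711]
tool_rot: [[0.991, -0.134, -0.0], [-0.134, -0.991, 0.0], [-0.0, -0.0, -1.0]]
ft_force: [-0.3, -0.3, -0.6]
grip_width: 0.0103
```

```bash
python3 - <<'E'
from rig import env
from h import *
a=env.get_image("side");s=env.get_image("scene")
cv2.imwrite("pics/w4.png",np.hstack([cv2.resize(x,(400,400),interpolation=cv2.INTER_CUBIC) for x in(s[190:310,280:400],a[170:290,250:370])]))
E
```

```text
(no output)
```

View pics/w4.png

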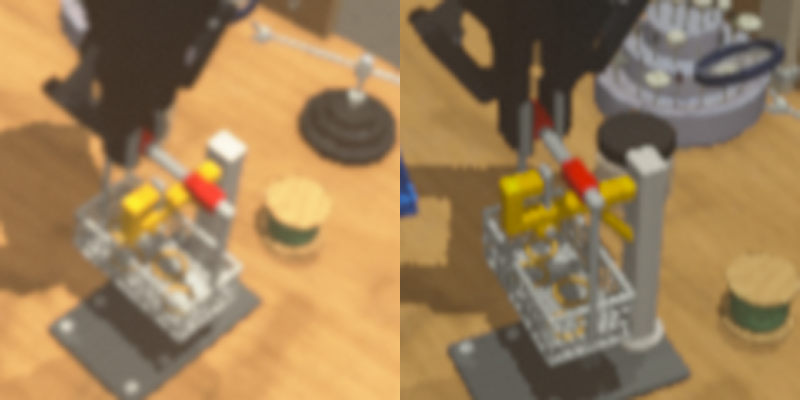

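The bar is above the nose, the basket is level, and the keeper no longer leans back. Next: forward, clear of the hook, then up.

arm_command(
  steps=[
    {"delta_pos": [-8, 1, 0], "dr": [0, 0, 0]},
    {"delta_pos": [-10, 1.3, 0], "dr": [0, 0, 0]},
    {"delta_pos": [-12, 1.6, 0], "dr": [0, 0, 0]},
    {"delta_pos": [-12, 1.6, 0], "dr": [0, 0, 0]},
    {"delta_pos": [-12, 1.6, 0], "dr": [0, 0, 0]},
    {"delta_pos": [-12, 1.6, 0], "dr": [0, 0, 0]},
    {"delta_pos": [-12, 1.6, 0], "dr": [0, 0, 0]},
    {"delta_pos": [0, 0, 10], "dr": [0, 0, 0]},
    {"delta_pos": [0, 0, 12], "dr": [0, 0, 0]},
    {"delta_pos": [0, 0, 10], "dr": [0, 0, 0]},
    {"delta_pos": [0, 0, 0], "dr": [0, 0, 0]},
    {"delta_pos": [0, 0, 0], "dr": [0, 0, 0]},
  ],
)

```text
time_s: 8.25
position: [0.444, -0.1657, 0.2034]
tool_rot: [[0.991, -0.133, 0.0], [-0.133, -0.991, -0.0], [0.0, 0.0, -1.0]]
ft_force: [0.6, 0.0, -1.6]
grip_width: 0.0107
```

```bash
python3 - <<'E'
from rig import env
from h import *
import pickle
o=env.observe();print(o["position"])
a=env.get_image("side");s=env.get_image("scene");cw=env.get_calibration("wrist");w=env.get_image("wrist")
cs=env.get_calibration("scene");cd=env.get_calibration("side")
A=blobs(mask(s,(172,140,90),(6,255,255),(250,180,380,290)),8);B=blobs(mask(a,(172,140,90),(6,255,255),(220,170,340,270)),8)
print(A,B);u=max(A,key=lambda t:t[1][4])[0];v=max(B,key=lambda t:t[1][4])[0]
p,e=tri([ray(cs,u),ray(cd,v)]);z=o["position"][2]-.003
print("right sleeve",p,e,plane(cs,u,z),plane(cd,v,z),"in tool",o["tool_rot"].T@(plane(cs,u,z)-o["position"]))
# tray from wrist view w1 and rect rim outline refined at rim height
c=pickle.load(open("pics/w1.pkl","rb"))
for nm,im,c in(("w1",cv2.imread("pics/w1.png"),c),("w now",w,cw),("scene",cv2.imread("pics/scene0.png"),cs),("side",cv2.imread("pics/side0.png"),cd)):
    m=mask(im,(105,130,40),(130,255,255));m=cv2.morphologyEx(m,cv2.MORPH_CLOSE,np.ones((7,7)))
    C=cv2.findContours(m,0,2)[0]
    if not C: continue
    b=max(C,key=cv2.contourArea);P=np.array([plane(c,q[0],.012)[:2] for q in b],np.float32)
    print(nm,cv2.boundingRect(b),cv2.minAreaRect(P))
cv2.imwrite("pics/w5.png",w)
E
```

```text
[ 0.44398094 -0.16565045  0.20337696]
[(array([293.1, 240.1]), array([292, 238,   4,   6,  17], dtype=int32)), (array([310.6, 258.1]), array([305, 253,  13,  12,  76], dtype=int32))] [(array([247.8, 200.6]), array([246, 196,   6,  10,  40], dtype=int32)), (array([257.8, 219.7]), array([254, 214,  10,  14,  71], dtype=int32))]
right sleeve [ 0.43763182 -0.21735355  0.19733331] [np.float64(0.0003485105790005672), np.float64(0.0003485105790006679)] [ 0.43532649 -0.21882495  0.20037696] [ 0.43641411 -0.22051448  0.20037696] in tool [-0.0014827   0.05385337  0.00300723]
w1 (205, 0, 70, 66) ((0.4859597980976105, 0.0020727626979351044), (0.06560541689395905, 0.07279868423938751), 76.12116241455078)
w now (255, 0, 85, 48) ((0.48217880725860596, -0.01208815909922123), (0.03899415582418442, 0.0727047249674797), 76.16478729248047)
scene (219, 220, 45, 39) ((0.4869089722633362, 0.028470519930124283), (0.10936816036701202, 0.06506111472845078), 75.95925903320312)
side (216, 203, 38, 34) ((0.4900982677936554, 0.025187551975250244), (0.11580954492092133, 0.0704839751124382), 76.0281982421875)
```

arm_command(
  steps=[
    {"delta_pos": [1, 10, 0], "dr": [0, 0, -0.6]},
    {"delta_pos": [1, 15, 0], "dr": [0, 0, -0.9]},
    {"delta_pos": [2, 15, 0], "dr": [0, 0, -0.9]},
    {"delta_pos": [2, 15, 0], "dr": [0, 0, -0.9]},
    {"delta_pos": [2, 15, 0], "dr": [0, 0, -0.9]},
    {"delta_pos": [2, 15, 0], "dr": [0, 0, -0.9]},
    {"delta_pos": [1, 15, 0], "dr": [0, 0, -0.9]},
    {"delta_pos": [0, 0, 0], "dr": [0, 0, -0.25]},
    {"delta_pos": [0, 0, 0], "dr": [0, 0, 0]},
    {"delta_pos": [0, 0, 0], "dr": [0, 0, 0]},
  ],
)

```text
time_s: 9.4
position: [0.4549, -0.066, 0.2032]
tool_rot: [[0.971, -0.241, -0.0], [-0.241, -0.971, -0.0], [-0.0, 0.0, -1.0]]
ft_force: [0.6, -0.4, -1.2]
grip_width: 0.0108
```

```bash
python3 - <<'E'
from rig import env
from h import *
o=env.observe();print(o["position"],np.degrees(np.arctan2(o["tool_rot"][1,0],o["tool_rot"][0,0])))
cw=env.get_calibration("wrist");w=env.get_image("wrist");cv2.imwrite("pics/w6.png",w)
m=mask(w,(105,130,40),(130,255,255));m=cv2.morphologyEx(m,cv2.MORPH_CLOSE,np.ones((9,9)))
b=max(cv2.findContours(m,0,2)[0],key=cv2.contourArea);print(cv2.boundingRect(b))
for z in(0,.007,.014):print(cv2.minAreaRect(np.array([plane(cw,q[0],z)[:2] for q in b],np.float32)))
E
```

```text
[ 0.45492957 -0.06603016  0.20324505] -13.93262039914953
(252, 15, 80, 134)
((0.49350208044052124, 0.03065044805407524), (0.12287590652704239, 0.07534226775169373), 75.84169006347656)
((0.4930456876754761, 0.0299823135137558), (0.120217464864254, 0.07371217012405396), 75.8416519165039)
((0.4925891160964966, 0.02931421995162964), (0.11755901575088501, 0.07208216190338135), 75.84165954589844)
```

View pics/w6.png

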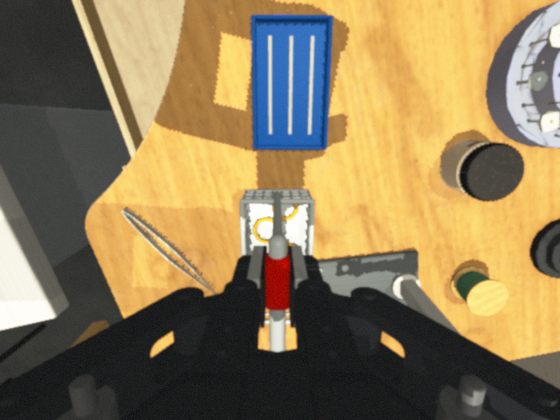

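The tray is fully visible at (252..332, 15..149). Measured outline is 120 x 74 mm, matching the given size. The basket hangs straight, with its long side parallel to the tray's. Moving over the tray.

arm_command(
  steps=[
    {"delta_pos": [3, 9, 0], "dr": [0, 0, -0.2]},
    {"delta_pos": [5, 14, 0], "dr": [0, 0, 0]},
    {"delta_pos": [6, 16, 0], "dr": [0, 0, 0]},
    {"delta_pos": [6, 16, 0], "dr": [0, 0, 0]},
    {"delta_pos": [6, 16, 0], "dr": [0, 0, 0]},
    {"delta_pos": [6, 16, 0], "dr": [0, 0, 0]},
    {"delta_pos": [5, 14, 0], "dr": [0, 0, 0]},
    {"delta_pos": [4, 12, 0], "dr": [0, 0, 0]},
    {"delta_pos": [3, 8.5, 0], "dr": [0, 0, 0]},
    {"delta_pos": [0, 0, -8], "dr": [0, 0, 0]},
    {"delta_pos": [0, 0, -12], "dr": [0, 0, 0]},
    {"delta_pos": [0, 0, -14], "dr": [0, 0, 0]},
    {"delta_pos": [0, 0, -12], "dr": [0, 0, 0]},
    {"delta_pos": [0, 0, -10], "dr": [0, 0, 0]},
    {"delta_pos": [0, 0, 0], "dr": [0, 0, 0]},
    {"delta_pos": [0, 0, 0], "dr": [0, 0, 0]},
  ],
)

```text
time_s: 11.05
position: [0.499, 0.0556, 0.1474]
tool_rot: [[0.97, -0.244, -0.0], [-0.244, -0.97, -0.0], [-0.0, 0.0, -1.0]]
ft_force: [-0.0, 0.3, -1.0]
grip_width: 0.0108
```

```bash
python3 - <<'E'
from rig import env
from h import *
o=env.observe();print(o["position"],o["tool_rot"].round(3).tolist())
w=env.get_image("wrist");a=env.get_image("side");s=env.get_image("scene")
cv2.imwrite("pics/w7.png",np.hstack([w[150:350,177:377],*[cv2.resize(x,(300,300),interpolation=cv2.INTER_CUBIC)[:200*2] for x in()]]) if 0 else np.hstack([cv2.resize(x,(266,400),interpolation=cv2.INTER_CUBIC) for x in(w[120:330,210:350],s[150:270,200:280],a[140:260,190:270])]))
E
```

```text
[0.49899952 0.05557704 0.14737164] [[0.97, -0.244, -0.0], [-0.244, -0.97, -0.0], [-0.0, 0.0, -1.0]]
```

View pics/w7.png

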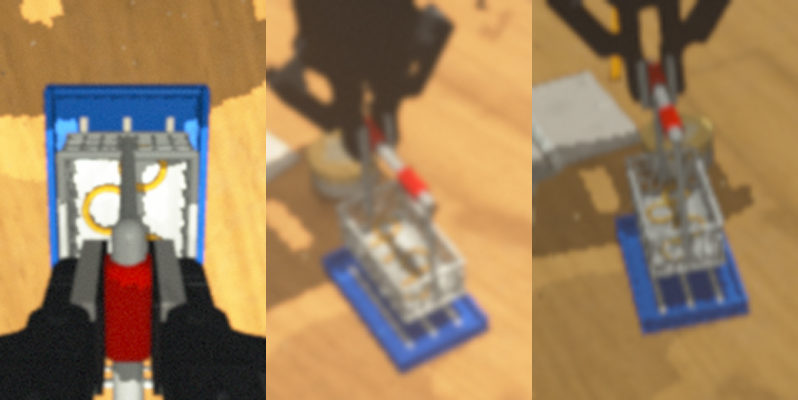

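The basket is centred over the tray laterally in the wrist view: basket rim 57–200 and tray 45–210 about the same column. It is level in the other two views. Lowering.

arm_command(
  steps=[
    {"delta_pos": [0, 0, -6], "dr": [0, 0, 0]},
    {"delta_pos": [0, 0, -6], "dr": [0, 0, 0]},
    {"delta_pos": [0, 0, -6], "dr": [0, 0, 0]},
    {"delta_pos": [0, 0, -5], "dr": [0, 0, 0]},
    {"delta_pos": [0, 0, -4], "dr": [0, 0, 0]},
    {"delta_pos": [0, 0, -3], "dr": [0, 0, 0]},
    {"delta_pos": [0, 0, -2], "dr": [0, 0, 0]},
    {"delta_pos": [0, 0, -1], "dr": [0, 0, 0]},
    {"delta_pos": [0, 0, 0], "dr": [0, 0, 0]},
    {"delta_pos": [0, 0, 0], "dr": [0, 0, 0]},
  ],
)

```text
time_s: 12.2
position: [0.499, 0.0558, 0.1145]
tool_rot: [[0.97, -0.244, 0.0], [-0.244, -0.97, -0.0], [0.0, -0.0, -1.0]]
ft_force: [-0.4, -0.1, -1.2]
grip_width: 0.0104
```

arm_command(
  steps=[
    {"delta_pos": [0, 0, -1], "dr": [0, 0, 0]},
    {"delta_pos": [0, 0, -0.5], "dr": [0, 0, 0]},
    {"delta_pos": [0, 0, 0], "dr": [0, 0, 0]},
    {"delta_pos": [0, 0, 0], "dr": [0, 0, 0]},
  ],
)

```text
time_s: 12.6
position: [0.499, 0.0559, 0.1129]
tool_rot: [[0.97, -0.244, 0.0], [-0.244, -0.97, 0.0], [0.0, -0.0, -1.0]]
ft_force: [0.1, 1.0, 0.4]
grip_width: 0.0104
```

arm_command(
  steps=[
    {"delta_pos": [0, 0, -0.5], "dr": [0, 0, 0]},
    {"delta_pos": [0, 0, 0], "dr": [0, 0, 0]},
    {"delta_pos": [0, 0, 0], "dr": [0, 0, 0]},
  ],
)

```text
time_s: 12.9
position: [0.4991, 0.0559, 0.1129]
tool_rot: [[0.97, -0.244, 0.001], [-0.244, -0.97, 0.0], [0.001, -0.0, -1.0]]
ft_force: [-1.5, 0.9, 5.1]
grip_width: 0.0103
```

Contact at the expected height (TCP 0.1129, force rising to 5 N). One look before letting go.

```bash
python3 - <<'E'
from rig import env
from h import *
w=env.get_image("wrist");a=env.get_image("side");s=env.get_image("scene")
cv2.imwrite("pics/w8.png",np.hstack([cv2.resize(x,(266,400),interpolation=cv2.INTER_CUBIC) for x in(w[120:330,210:350],s[160:280,200:280],a[150:270,190:270])]))
E
```

```text
(no output)
```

View pics/w8.png

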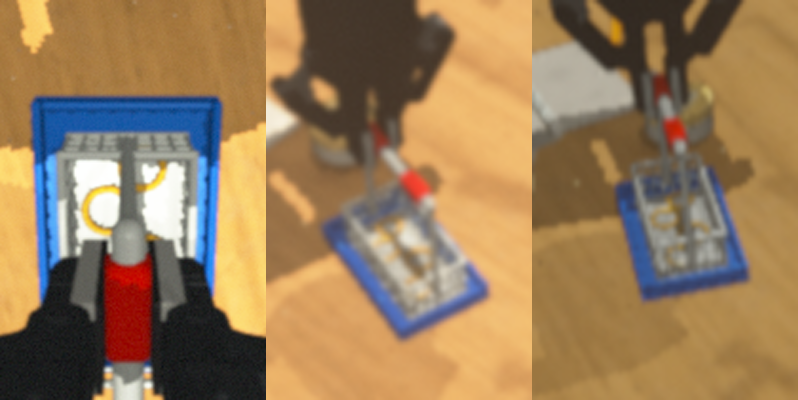

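The basket sits inside the rim on all sides, level and centred. Releasing and withdrawing straight up.

arm_command(
  steps=[
    {"delta_pos": [0, 0, 0], "dr": [0, 0, 0]},
    {"delta_pos": [0, 0, 0], "dr": [0, 0, 0]},
    {"delta_pos": [0, 0, 0], "dr": [0, 0, 0]},
    {"delta_pos": [0, 0, 0], "dr": [0, 0, 0]},
    {"delta_pos": [0, 0, 0], "dr": [0, 0, 0]},
    {"delta_pos": [0, 0, 0], "dr": [0, 0, 0]},
    {"delta_pos": [0, 0, 8], "dr": [0, 0, 0]},
    {"delta_pos": [0, 0, 12], "dr": [0, 0, 0]},
    {"delta_pos": [0, 0, 20], "dr": [0, 0, 0]},
    {"delta_pos": [0, 0, 20], "dr": [0, 0, 0]},
    {"delta_pos": [0, 0, 20], "dr": [0, 0, 0]},
    {"delta_pos": [0, 0, 20], "dr": [0, 0, 0]},
    {"delta_pos": [0, 0, 20], "dr": [0, 0, 0]},
    {"delta_pos": [0, 0, 0], "dr": [0, 0, 0]},
    {"delta_pos": [0, 0, 0], "dr": [0, 0, 0]},
  ],
  grip=0.5,
)

```text
time_s: 14.55
position: [0.4987, 0.0559, 0.2322]
tool_rot: [[0.97, -0.244, 0.0], [-0.244, -0.97, -0.0], [0.0, -0.0, -1.0]]
ft_force: [-0.1, -0.2, 1.3]
grip_width: 0.0428
```

```bash
python3 - <<'E'
from rig import env
from h import *
o=env.observe();print(o["time_s"],o["position"],o["grip_width"])
cw=env.get_calibration("wrist");w=env.get_image("wrist");a=env.get_image("side");s=env.get_image("scene")
for b in blobs(mask(w,(172,140,70),(6,255,255)),60):print("red",b[0],plane(cw,b[0],.113))
cv2.imwrite("pics/w9.png",np.hstack([cv2.resize(w[100:380,140:420],(400,400)),cv2.resize(a[150:290,210:350],(400,400),interpolation=cv2.INTER_CUBIC)]))
E
```

```text
14.55 [0.49872812 0.05585339 0.23223126] 0.042753000233993636
red [277.4 209. ] [0.49988872 0.05499119 0.113     ]
red [277.4 270.6] [0.48633886 0.00093495 0.113     ]
```

View pics/w9.png

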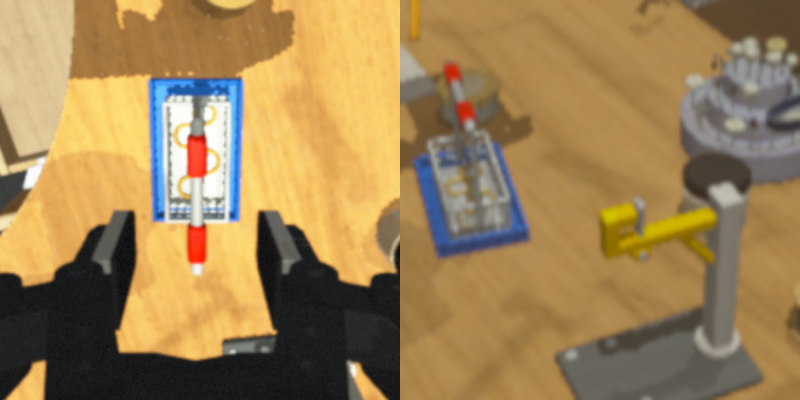

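The basket stands upright in the tray. The sleeve midpoint is at (0.493, 0.028) against a tray centre of (0.493, 0.030). The keeper at crop (640,230) is upright and shut, and the gripper is clear. Handing in.

```bash
python3 -c "
from rig import env
print(env.close_job())"
```

```text
the job is handed in; nothing more can be done
None
```

The basket is off the hook and standing in the blue drip tray, released. I handed the job in at about 14.6 s of the 45 s; no verdict was reported.

- **Unhooking:** I gripped the left red sleeve at 80 N and pushed the bar about 14 mm back against the keeper, feeling about 4 N of spring force. I then lifted it about 33 mm past the nose without jamming and drew it forward clear of the hook.
- **Placing:** I turned the basket to the tray's angle and lowered it until it touched the floor at the expected height, with a 5 N reading. Then I let go and withdrew straight up.
- **Last checks:** In the wrist view the handle's middle was about 2 mm from the tray's centre. The basket looked upright, the keeper looked shut, and the gripper was clear above.
- **Not measured:** The keeper's angle and the basket's tilt were judged by eye. I did not re-measure the tin, jar and spool; no move went near them.
- **Disagreement:** The fixed cameras placed the tray's centre 3–6 mm from where the wrist camera did. I used the wrist value, because it matched the tray's known size.

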